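# Set a sawn block against the stop and bring the wide chisel to its housing

## Task

Slide the grooved wooden block along the plywood paring board, without lifting it, until its long side sits flat against the wooden stop. Then draw the yellow-handled chisel up out of the rack and slant it halfway between upright and level, edge down and pointing to the stop, handle leaning away from the stop, blade square across the block's groove. Finish while still holding it motionless there, the edge centred over the groove about 3 cm clear of the wood, with all other tools and things left where they were.

Things in the scene. Friction and masses are not known exactly. Their poses are not given: they have to be found in the camera images.
- stop_board: Plywood paring board fixed to the bench, 260 x 220 x 15 mm (x, y, z), with a brown beech stop (30 mm in x, 220 in y, 22 high) on top along its far edge. Origin: centre of the board's underside, on the bench; x points from the open near edge to the stop, y along the stop, z up. Board top at z = 15 mm; stop's near face at x = +100 mm, its top at z = 37 mm.
- housing_block: Loose light-brown wooden block lying on the paring board, 60 mm (its x) by 180 mm (its y, the long way) by 42 mm high, 0.17 to 0.34 kg, slides on the plywood. Origin: centre of its underside. It starts 80 to 130 mm short of the stop, up to 0.2 rad askew; flat against the stop its origin is at x = +70 mm of the board.
- housing (a point): Middle of the mouth of the groove (housing) in the block, level with the block's top, 42 mm above its underside; axes as the block's. The groove is 24 mm wide (y), 12 mm deep, open at both ends; it crosses the whole block along x at mid-length, has ridges of waste on its floor and a pencil line along each side.
- tool_rack: Fixed wooden rack, 80 x 242 x 138 mm (x, y, z), origin: centre of its underside, x away from the robot. Three slots in a row, at y = -75, 0, +75 mm, x = 0; top of the slotted shelf z = 132 mm, end cheeks to z = 138. Each tool hangs by its collar in a slot 12 mm (x) by 24 (y) and passes a slotted guide board at z = 40 to 50 mm; it comes out straight up. Which tool is in which slot varies.
- wide_chisel: YELLOW-handled chisel, blade 20 mm wide, 255 mm long, 0.14 kg, hanging edge down in the rack, blade width along the row, 1 to 2 mm play. Origin at mid-length; y runs from edge to handle end (up in the rack), x along the blade's width; the tool's centre line is at x = 0, z = +12.6 mm. Handle y = +24 to +127 mm, 28 (x) by 25 mm (z). Mass centre y = +55 mm. In the rack y = 0 is at the shelf's top.
- chisel_edge (a point): Middle of the cutting edge of the wide chisel (at y = -127.5 mm, on its axis of length); axes as the chisel's.
- chisel_butt (a point): Middle of the handle's end face of the wide chisel (at y = +127.5 mm, on its axis of length); axes as the chisel's.
- narrow_chisel: Chisel with a BROWN wooden handle and a 10 mm blade, same length and handle size as the wide one, hanging in another slot of the rack. Not needed: leave it.
- red_screwdriver: Screwdriver with a red handle, 205 mm long, hanging in another slot of the rack; its top stands about 94 mm above the shelf. Not needed: leave it.
- folding_rule: Yellow folding rule, 15 x 236 x 16 mm, lying in front of the rack. Leave it.
- tape_measure: Yellow and black tape measure, 38 x 83 x 62 mm, standing beyond the paring board. Leave it.
- pencil: Red pencil, 176 mm long, lying between board and rack. Leave it.
- cork_block: Cork sanding block, 61 x 111 x 36 mm, lying behind the rack to the left. Leave it.

How it is judged:
By the outcome, as a careful person would: the job done as asked, in the order asked, and still so for the second after the job is handed in, while the arm keeps its last pose, push and grip.
It also fails if it takes over 53 s, if anything falls off the work surface, if the arm or the gripper's body presses on something with over 40 N, if the wrist force passes 120 N, or if a joint passes its speed limit or range.

## Robot

A 6-joint arm with a two-finger parallel gripper is mounted at the origin on a cart in front of the work surface, level with it; the furniture and walls round the work are solid. World frame = base frame: x ahead of the robot, y to its left, z up, the work surface at z = 0. Lengths are in m, angles in rad, forces in N, time in s.
With the tool pointing down it reaches from about 0.275 to 0.75 m from the base axis. Payload 10.2 kg.
Tool frame: the origin (TCP) lies on the centre line of the jaws, within the pads' length; the fingertips stand 25 mm ahead of it and the grasp point (between the pads) lies 6 mm ahead of it; z points along the fingers, y is the line along which they close (so a half turn about z gives the same grasp; the last joint's range is limited). The gripper opens to 88 mm and grips with 3 to 60 N. Pads are 18 mm wide; open, the fingers measure 123 mm over their backs; the gripper's body (75 mm by 187 mm) begins 45 mm behind the grasp point.
Start: joints at [-1.444, 0.313, 1.498, -0, 1.331, -0.223], TCP at [0.18, -0.493, 0.264] pointing down, gripper open.
Joint ranges: [-2.94, 2.94], [-0.97, 2.17], [0.19, 2.56], [-1.23, 4.37], [0.02, 3.11], [-2.88, 2.88]. Speed limits (rad/s): [2.39, 2.39, 3.01, 3.14, 3.14, 3.14].

## Interface

Orientations are given as a unit quaternion [w, x, y, z].
In Python, from cell import manip gives the robot as it stands.
- The arm moves only by the shell command python3 -m inch 'ROWS' [OPENING] [FORCE]. ROWS is JSON, a list of rows, each a list of 6 numbers: the shift along the tool's x, y, z in m, then the turn, a rotation vector about the tool's x, y, z in rad. A call has 1 to 10 rows; each row shifts and turns the commanded pose from where the row before left it, along the tool's axes as they then stand; what a row does not reach is not made up. A row lasts 1/8 s, in which the tool goes at most 62.5 mm and 10.7 degrees, less where a joint would pass 70% of its speed; a pose out of reach is approached as far as the arm can. A call with a gripper value outside its range is refused whole. OPENING is the finger opening in m, from 0 to 0.0881, set as the call begins (- or left out, the last holds). The fingers move at their own pace and stop on an object; FORCE is the grip in N (left out, the last holds). Time passes only in rows, so rows that do not move let the fingers close. It gives the time, the measured TCP pose, the force, the opening and the grip force at its end, in the units of the state.
- manip.sense(): the state, without advancing time (a new reading comes with each control period).
- manip.snapshot(name): name is "side" or "top" or "wrist"; returns a dict with "frame" (480x640x3 uint8, blue, green, red), "z_map" (480x640 float32, m along the optical axis (not along the pixel's ray), 0 where there is no reading), "K" (3x3 intrinsics, pixels), "R" (3x3) and "t" (3): a world point X has camera coordinates R X + t. Camera axes: x right, y down, z forward; pixel columns grow to the right and rows downward; lengths in m; the calibration is good to about 2 mm. A picture is of the moment at which its call begins.
- manip.close_job(): hands the job in; it is judged then, once.
The state is a dict: "time": time; "joints": joint angles; "dq": joint speeds; "joint_torque": joint torques, N m; "tcp_pos": TCP position; "ee_rot": TCP orientation; "contact_force": force on the tool from outside, world axes, zero at the start; "ft_torque": the same for the moment, N m; "gripper_width": finger opening in m; "grasp_force": force on a finger pad.
Only numpy, scipy, OpenCV 4.12 (cv2) and the standard library are available. Lean on these libraries where they do the work, as an engineer would, in place of code of your own. Each camera call takes 0.05 s, during which the arm holds its last target. There are 200 camera calls.

## Working session

There is one attempt and no reset: what is moved stays moved. The work goes in short steps, Python scripts to look and compute and a shell command to move; the robot and the scene stay as the last step left them, time stands still between calls to the robot, and variables do not carry over. Pictures are saved under pics/ and viewed, at most 10 in all, crops included, and the job is handed in when it is done.

```bash
ls; mkdir -p pics
python3 - <<'E'
from cell import manip
import cv2,numpy as np
for n in ("top","side"):
    s=manip.snapshot(n); np.savez(f"{n}0.npz",**s); cv2.imwrite(f"pics/{n}0.png",s["frame"])
    print(n,s["K"].tolist(),s["R"].round(3).tolist(),s["t"])
print(manip.sense())
E
```

```text
pics
top [[448.38623862233123, 0.0, 316.03472262569164], [0.0, 448.38623862233123, 237.09091914780137], [0.0, 0.0, 1.0]] [[-0.022, -1.0, 0.005], [-0.992, 0.022, -0.126], [0.126, -0.008, -0.992]] [0.04122481 0.56852591 0.93708236]
side [[493.3356551861707, 0.0, 314.5234112882441], [0.0, 493.3356551861707, 238.45543382458297], [0.0, 0.0, 1.0]] [[0.999, 0.042, 0.013], [0.031, -0.474, -0.88], [-0.031, 0.879, -0.475]] [-0.55250126  0.1553925   1.18348918]
{'time': 0.1, 'joints': array([-1.44442006e+00,  3.13407977e-01,  1.49830642e+00, -3.59151090e-05,
        1.33103896e+00, -2.23402511e-01]), 'dq': array([ 0.00059526, -0.000588  , -0.00171444,  0.00053757, -0.00101847,
        0.00133681]), 'joint_torque': array([ 2.02206385e-03, -4.02812576e+01, -2.52646780e+01,  6.95422897e-02,
        3.42588988e-02, -6.61645049e-05]), 'tcp_pos': array([ 0.17986837, -0.49303121,  0.26323175]), 'ee_rot': array([-5.80511871e-04,  9.84744882e-01,  1.74003393e-01,  1.07226019e-05]), 'contact_force': array([-0.20648205,  0.6482139 , -0.59541017]), 'ft_torque': array([-0.05942218,  0.02108293, -0.04025075]), 'grasp_force': 0.0, 'gripper_width': 0.0882135911744197}
```

View pics/top0.png

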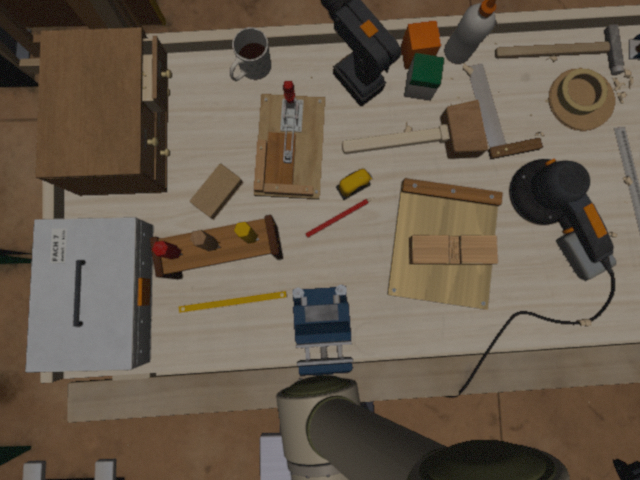

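View pics/side0.png

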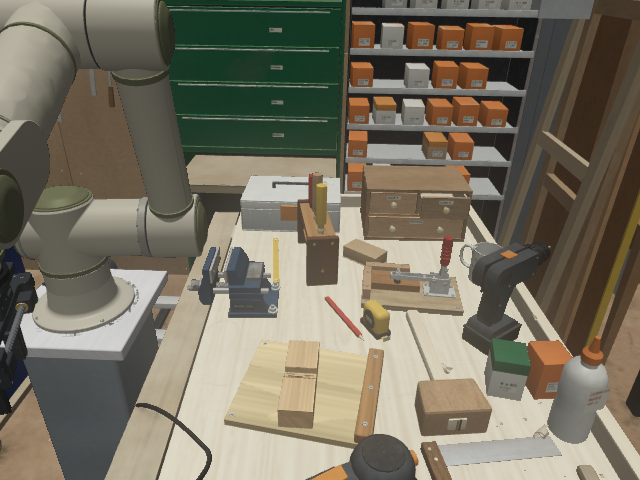

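Top view: the board is centred near (447,243) with its stop at the top edge, the block is near (453,250), and the rack is near (218,245). The yellow handle is at (243,232), in the right-hand slot, and the vise is at (320,320). The side view agrees.

```bash
cat > h.py <<'E'
import numpy as np,cv2
from scipy.spatial.transform import Rotation as Ro
def cloud(s):
    z=s["z_map"];v,u=np.mgrid[:480,:640];K=s["K"]
    P=np.stack([(u-K[0,2])/K[0,0]*z,(v-K[1,2])/K[1,1]*z,z],-1)
    W=(P-s["t"])@s["R"]; W[z==0]=np.nan; return W
def rect(P):
    """min-area rectangle in xy (mm): centre, size, long side's angle (deg)"""
    b=cv2.boxPoints(cv2.minAreaRect((P[:,:2]*1000).astype(np.float32)))
    e=b[1]-b[0],b[2]-b[1]; l=max(e,key=np.linalg.norm)
    return b.mean(0).round(1),[round(float(np.linalg.norm(x)),1) for x in e],round(float(np.degrees(np.arctan2(l[1],l[0])))%180,2)
def sel(W,m): return W[m&np.isfinite(W[...,0])]
def box(W,x,y,z): return (W[...,0]>x[0])&(W[...,0]<x[1])&(W[...,1]>y[0])&(W[...,1]<y[1])&(W[...,2]>z[0])&(W[...,2]<z[1])
E
python3 - <<'E'
from h import *
for n in ("top","side"):
    s=dict(np.load(n+"0.npz"));W=cloud(s);hsv=cv2.cvtColor(s["frame"],cv2.COLOR_BGR2HSV)
    print(n,"cam",-s["R"].T@s["t"])
    if n=="top":
        for a,(u,v) in dict(board=(420,210),block=(430,250),stop=(450,190),rack=(185,258),yel=(243,232),vise=(322,330),visejaw=(312,298),bench=(350,240),tape=(354,182)).items(): print(a,W[v,u].round(4))
    m=box(W,(.3,.7),(-.45,-.05),(.051,.066)); P=sel(W,m);print("block",len(P),rect(P),np.median(P[:,2]))
    m=box(W,(.3,.75),(-.45,-.05),(.030,.043)); m=cv2.morphologyEx(m.astype(np.uint8),cv2.MORPH_OPEN,np.ones((3,3)))
    k,l,st,c=cv2.connectedComponentsWithStats(m)
    for i in range(1,k):
        if st[i,4]>150: P=sel(W,l==i);print("z37",len(P),rect(P),np.median(P[:,2]))
    m=box(W,(.3,.7),(.05,.45),(.126,.143));P=sel(W,m);print("rack",len(P),rect(P),np.median(P[:,2]),P.min(0),P.max(0))
    m=box(W,(.3,.7),(.05,.45),(.16,.30))&(hsv[...,0]>18)&(hsv[...,0]<35)&(hsv[...,1]>130);P=sel(W,m);print("yel",len(P),rect(P),P.min(0),P.max(0),np.median(P,0))
    m=box(W,(.3,.7),(.05,.45),(.16,.30));P=sel(W,m);print("tools",rect(P),P.max(0))
E
```

```text
top cam [0.44700356 0.03613826 1.00096273]
board [ 0.6279 -0.2052  0.0153]
block [ 0.5338 -0.2117  0.0571]
stop [ 0.6681 -0.2696  0.0328]
rack [0.5219 0.2849 0.1302]
yel [0.5521 0.152  0.2597]
vise [nan nan nan]
visejaw [0.4383 0.0403 0.0114]
bench [ 0.5654 -0.0477  0.0017]
tape [ 0.6835 -0.0553  0.0613]
block 2421 (array([ 600.4, -249. ], dtype=float32), [190.4, 400.0], 88.79) 0.057343868094616744
z37 416 (array([ 665. , -434.9], dtype=float32), [104.7, 29.9], 179.88) 0.035870605630074104
z37 1364 (array([ 664.3, -274.8], dtype=float32), [31.4, 220.1], 80.36) 0.03680623555344363
rack 3713 (array([537.7, 217.4], dtype=float32), [219.9, 543.3], 55.54) 0.13217633039047547 [0.30077126 0.05002262 0.12602328] [0.6999281  0.4484919  0.14286013]
yel 312 (array([553.1, 179.8], dtype=float32), [81.3, 25.8], 99.06) [0.5339511  0.1394424  0.17097692] [0.56994759 0.21787257 0.26221192] [0.55371314 0.15047233 0.25746811]
tools (array([536.6, 218.4], dtype=float32), [142.5, 561.7], 49.52) [0.69990842 0.44993032 0.26221192]
side cam [ 0.58355472 -0.9438785   0.70612208]
block 2353 (array([ 575. , -189.1], dtype=float32), [129.7, 358.6], 62.83) 0.05705073881883226
z37 1473 (array([ 666.3, -273.9], dtype=float32), [30.1, 220.0], 80.28) 0.0371421603282487
z37 173 (array([ 534. , -352.1], dtype=float32), [58.4, 5.1], 179.2) 0.036301670187311084
rack 988 (array([537.2, 213.2], dtype=float32), [222.9, 533.1], 55.28) 0.1324330251327007 [0.30082888 0.05006836 0.1260217 ] [0.69914874 0.4355196  0.14288946]
yel 120 (array([558.3, 151.4], dtype=float32), [24.4, 23.6], 120.9) [0.54671472 0.13781179 0.22079681] [0.57123651 0.16496328 0.26125285] [0.55931043 0.14530028 0.25121265]
tools (array([537.8, 216.2], dtype=float32), [147.2, 561.4], 48.53) [0.69997181 0.44950976 0.26125285]
```

```bash
cat >> h.py <<'E'
def comps(W,m,n,o=3):
    m=m&np.isfinite(W[...,0]); m=cv2.morphologyEx(m.astype(np.uint8),cv2.MORPH_OPEN,np.ones((o,o)))
    k,l,st,c=cv2.connectedComponentsWithStats(m)
    for i in range(1,k):
        if st[i,4]>n: P=W[l==i]; print("  ",len(P),rect(P),"z",np.median(P[:,2]).round(4),"px",c[i].round(0))
E
python3 - <<'E'
from h import *
for n in ("top","side"):
    s=dict(np.load(n+"0.npz"));W=cloud(s);print(n)
    print("block");comps(W,box(W,(.4,.7),(-.4,-.1),(.053,.064)),150)
    print("rack");comps(W,box(W,(.45,.62),(.08,.42),(.127,.137)),50)
    print("cheek");comps(W,box(W,(.45,.62),(.08,.38),(.1355,.143)),10,1)
    print("tools");comps(W,box(W,(.45,.62),(.08,.38),(.215,.27)),30)
    print("butts");comps(W,box(W,(.45,.62),(.08,.38),(.254,.27)),30,1)
    print("vise");comps(W,box(W,(.25,.6),(-.1,.13),(.05,.27)),80)
E
```

```text
top
block
   1006 (array([ 535. , -213.6], dtype=float32), [58.0, 78.0], 88.82) z 0.0572 px [431. 250.]
   1028 (array([ 532.8, -315.9], dtype=float32), [58.1, 80.0], 88.72) z 0.0572 px [479. 249.]
rack
   2823 (array([544.4, 227.4], dtype=float32), [216.8, 70.9], 99.64) z 0.1319 px [217. 248.]
cheek
   273 (array([563.7, 117. ], dtype=float32), [17.6, 77.8], 9.87) z 0.1379 px [271. 235.]
   49 (array([554., 345.], dtype=float32), [20.0, 12.4], 160.36) z 0.1379 px [153. 241.]
   164 (array([513.6, 335.6], dtype=float32), [15.6, 55.6], 10.18) z 0.1376 px [157. 265.]
tools
   255 (array([557. , 153.3], dtype=float32), [24.9, 27.7], 38.7) z 0.2582 px [244. 231.]
   295 (array([544.4, 226.5], dtype=float32), [27.2, 25.1], 101.79) z 0.2577 px [201. 239.]
   208 (array([531.6, 300.8], dtype=float32), [26.6, 25.6], 92.87) z 0.2264 px [161. 249.]
butts
   195 (array([557.6, 153.2], dtype=float32), [24.8, 26.7], 44.29) z 0.2586 px [242. 229.]
   200 (array([544.6, 226.8], dtype=float32), [26.9, 24.6], 161.15) z 0.2586 px [198. 238.]
vise
   538 (array([561.1, 115.7], dtype=float32), [27.5, 75
[... 743 characters left out ...]
17.8, 10.1], 154.23) z 0.1398 px [320. 230.]
   101 (array([565.6, 115.4], dtype=float32), [18.4, 77.6], 12.9) z 0.1378 px [322. 237.]
tools
   368 (array([546.9, 224.3], dtype=float32), [176.7, 25.6], 99.55) z 0.2438 px [319. 187.]
butts
   48 (array([545.1, 226.8], dtype=float32), [26.9, 24.2], 137.8) z 0.258 px [317. 174.]
   48 (array([560. , 152.5], dtype=float32), [24.6, 23.9], 116.65) z 0.2587 px [321. 186.]
vise
   1705 (array([287.4,  20.5], dtype=float32), [49.0, 136.3], 74.11) z 0.2194 px [190. 229.]
   1000 (array([562.4, 117.3], dtype=float32), [29.2, 73.9], 7.61) z 0.0989 px [321. 252.]
   2756 (array([352.7,  18.2], dtype=float32), [118.7, 183.9], 3.33) z 0.0931 px [231. 276.]
```

```bash
cat >> h.py <<'E'
def Rt(ax,pitch=0):
    """tool pointing down, its x at yaw ax deg"""
    a=np.radians(ax);x=np.array([np.cos(a),np.sin(a),0]);z=np.array([0,0,-1.])
    return np.stack([x,np.cross(z,x),z],1)
def to(pos,R=None):
    from cell import manip
    s=manip.sense();q=s["ee_rot"];Rc=Ro.from_quat(np.roll(q,-1))
    d=Rc.inv().apply(np.array(pos)-s["tcp_pos"])
    print("t",s["time"],"tcp",s["tcp_pos"].round(4),"j",s["joints"].round(2),"F",s["contact_force"].round(1),"w",s["gripper_width"],s["grasp_force"])
    print("shift",d.round(4))
    if R is not None:
        T=Ro.from_matrix(R);r=(Rc.inv()*T);print("turn",r.as_rotvec().round(4),"shift after turn",r.inv().apply(d).round(4))
BO=np.array([.552,-.255]);a=np.radians(-9.7);EX=np.array([np.cos(a),np.sin(a)]);EY=np.array([-EX[1],EX[0]])
def B(x,y,z): return [*(BO+x*EX+y*EY),z]
E
python3 -c "
from h import *
to(B(-.095,-.012,.12),Rt(-9.7))"
```

```text
t 0.1 tcp [ 0.1799 -0.493   0.2632] j [-1.44  0.31  1.5  -0.    1.33 -0.22] F [-0.2  0.6 -0.6] w 0.0882135911744197 0.0
shift [ 0.3427 -0.1326  0.1435]
turn [-1.200e-03  1.000e-04  5.191e-01] shift after turn [ 0.2317 -0.2853  0.1432]
```

```bash
python3 -m inch '[[0.034,-0.013,0,0,0,0],[0.043,-0.017,0.01,0,0,0],[0.043,-0.017,0.015,0,0,0],[0.043,-0.017,0.018,0,0,0],[0.043,-0.017,0.02,0,0,0],[0.043,-0.017,0.02,0,0,0],[0.043,-0.017,0.02,0,0,0],[0.034,-0.014,0.02,0,0,0],[0.017,-0.004,0.02,0,0,0.0]]' 0.088
python3 -m inch '[[0,0,0,0,0,0.1],[0,0,0,0,0,0.14],[0,0,0,0,0,0.14],[0,0,0,0,0,0.14],[0,0,0,0,0,0]]'
python3 -c "
from h import *
to(B(-.095,-.012,.047),Rt(-9.7))"
```

```text
time: 1.23
tcp_pos: [0.4575, -0.2491, 0.1198]
ee_rot: [-0.0, 0.985, 0.175, -0.0]
contact_force: [-1.0, -0.6, -0.0]
gripper_width: 0.0879
grasp_force: 0.0
time: 1.85
tcp_pos: [0.4564, -0.2506, 0.1205]
ee_rot: [-0.0, 0.996, -0.084, -0.0]
contact_force: [0.3, 0.2, -0.4]
gripper_width: 0.088
grasp_force: 0.0
t 1.85 tcp [ 0.4564 -0.2506  0.1205] j [-0.73  0.46  1.69 -0.    0.99  1.01] F [ 0.3  0.2 -0.4] w 0.0879854816408682 0.0
shift [-0.      0.0002  0.0735]
turn [-0.0003  0.0005  0.0004] shift after turn [-0.0001  0.0002  0.0735]
```

```bash
python3 -m inch '[[0,0,0.02,0,0,0],[0,0,0.03,0,0,0],[0,0,0.016,0,0,0],[0,0,0.007,0,0,0],[0.005,0,0,0,0,0],[0.01,0,0,0,0,0],[0.01,0,0,0,0,0],[0.008,0,0,0,0,0],[0.008,0,0,0,0,0]]'
python3 -m inch '[[0.009,0,0,0,0,0],[0.009,0,0,0,0,0],[0.009,0,0,0,0,0],[0.009,0,0,0,0,0],[0.009,0,0,0,0,0],[0.009,0,0,0,0,0],[0.009,0,0,0,0,0],[0.006,0,0,0,0,0]]'
python3 - <<'E'
from h import *
from cell import manip
to(B(.031,-.012,.047),Rt(-9.7))
for n in ("side","top"):
    s=manip.snapshot(n);W=cloud(s);print(n);comps(W,box(W,(.4,.7),(-.4,-.1),(.053,.061)),80)
cv2.imwrite("pics/top1.png",s["frame"][150:330,350:550].repeat(3,0).repeat(3,1))
E
```

```text
time: 2.98
tcp_pos: [0.4974, -0.2575, 0.0477]
ee_rot: [-0.0, 0.996, -0.085, -0.0]
contact_force: [-1.2, 1.1, 1.0]
gripper_width: 0.0878
grasp_force: 0.9
time: 3.98
tcp_pos: [0.5655, -0.2694, 0.0477]
ee_rot: [0.0, 0.996, -0.085, -0.0]
contact_force: [-2.8, 0.3, 1.7]
gripper_width: 0.0883
grasp_force: 1.3
t 3.975 tcp [ 0.5655 -0.2694  0.0477] j [-0.63  0.76  1.38 -0.    1.    1.11] F [-2.8  0.3  1.7] w 0.08826634851465721 1.2680668523535132
shift [0.0153 0.     0.0007]
turn [ 0.0001  0.0001 -0.0008] shift after turn [0.0153 0.     0.0007]
side
   815 (array([ 618.7, -230.2], dtype=float32), [51.7, 81.1], 80.38) z 0.0571 px [344. 363.]
   1130 (array([ 587.6, -328.6], dtype=float32), [79.7, 80.0], 80.79) z 0.0571 px [333. 405.]
top
   419 (array([ 613.7, -228.9], dtype=float32), [60.5, 73.8], 80.48) z 0.0569 px [436. 207.]
```

View pics/top1.png

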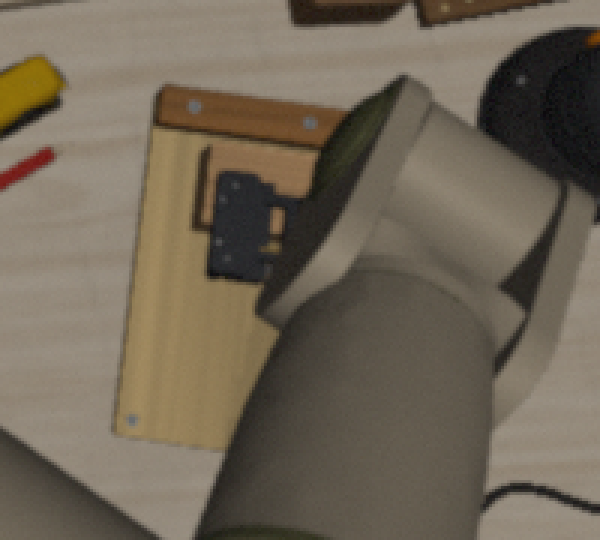

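The block (pixels around 200–320, 140–240 of the crop) is now parallel to the stop, with a small gap left. I'll push on gently.

```bash
python3 -m inch '[[0.004,0,0,0,0,0],[0.004,0,0,0,0,0],[0.003,0,0,0,0,0],[0.001,0,0,0,0,0],[0.001,0,0,0,0,0]]'; python3 -m inch '[[0.001,0,0,0,0,0],[0.001,0,0,0,0,0]]'; python3 -m inch '[[0.001,0,0,0,0,0],[0.001,0,0,0,0,0]]'
```

```text
time: 4.7
tcp_pos: [0.5778, -0.2716, 0.0477]
ee_rot: [-0.0, 0.996, -0.085, -0.0]
contact_force: [-2.0, 0.7, 0.0]
gripper_width: 0.0877
grasp_force: 0.8
time: 4.95
tcp_pos: [0.579, -0.2719, 0.0477]
ee_rot: [-0.0, 0.996, -0.085, -0.001]
contact_force: [-10.4, 2.5, 5.6]
gripper_width: 0.0875
grasp_force: 5.5
time: 5.2
tcp_pos: [0.5791, -0.2718, 0.0477]
ee_rot: [-0.001, 0.996, -0.085, -0.004]
contact_force: [-24.8, 4.3, 13.7]
gripper_width: 0.088
grasp_force: 12.6
```

```bash
python3 -m inch '[[0,0,0,0,0,0],[-0.004,0,0,0,0,0],[-0.015,0,0,0,0,0],[-0.02,0,-0.01,0,0,0],[-0.01,0,-0.05,0,0,0],[0,0,-0.055,0,0,0],[0,0,-0.055,0,0,0],[0,0,-0.055,0,0,0],[0,0,-0.04,0,0,0],[0,0,-0.02,0,0,0]]'
python3 - <<'E'
from h import *
to([.5588,.1529,.33],Rt(100))
E
```

```text
time: 6.45
tcp_pos: [0.5339, -0.264, 0.3355]
ee_rot: [0.001, 0.996, -0.085, 0.002]
contact_force: [0.5, -0.5, 0.4]
gripper_width: 0.088
grasp_force: 0.0
t 6.45 tcp [ 0.5339 -0.264   0.3355] j [-0.66  0.44  1.14  0.    1.56  1.08] F [ 0.5 -0.5  0.4] w 0.08797306711513184 0.0
shift [-0.046  -0.4151  0.0046]
turn [ 5.4000e-03 -1.2000e-03 -1.9154e+00] shift after turn [0.4063 0.0969 0.0055]
```

```bash
python3 -m inch '[[-0.003,-0.025,0,0,0,0],[-0.005,-0.045,0,0,0,0],[-0.005,-0.05,0,0,0,0],[-0.006,-0.05,0,0,0,0],[-0.006,-0.05,0,0,0,0],[-0.006,-0.05,0,0,0,0],[-0.006,-0.045,0,0,0,0],[-0.005,-0.04,0,0,0,0],[-0.003,-0.03,0,0,0,0],[0,-0.02,0,0,0,0]]'
python3 -m inch '[[0,0,0,0,0,-0.11],[0,0,0,0,0,-0.18],[0,0,0,0,0,-0.18],[0,0,0,0,0,-0.18],[0,0,0,0,0,-0.18],[0,0,0,0,0,-0.18],[0,0,0,0,0,-0.18],[0,0,0,0,0,-0.18],[0,0,0,0,0,-0.18],[0,0,0,0,0,-0.18]]'
python3 -m inch '[[0,0,0,0,0,-0.12],[0,0,0,0,0,-0.065],[0,0,0,0,0,0]]'
python3 - <<'E'
from h import *
from cell import manip
to([.5588,.1529,.2295],Rt(100))
s=manip.snapshot("wrist");W=cloud(s);comps(W,box(W,(.45,.62),(.08,.38),(.254,.27)),50,1)
cv2.imwrite("pics/wrist1.png",s["frame"])
E
```

```text
time: 7.7
tcp_pos: [0.557, 0.1451, 0.3319]
ee_rot: [-0.0, 0.996, -0.084, -0.001]
contact_force: [0.7, 0.7, -0.3]
gripper_width: 0.0879
grasp_force: 0.0
time: 8.95
tcp_pos: [0.5575, 0.1431, 0.3321]
ee_rot: [-0.0, 0.709, 0.705, -0.0]
contact_force: [0.1, 0.0, -0.4]
gripper_width: 0.088
grasp_force: 0.0
time: 9.32
tcp_pos: [0.5575, 0.1431, 0.3322]
ee_rot: [-0.0, 0.643, 0.766, -0.0]
contact_force: [-0.4, -0.1, 0.2]
gripper_width: 0.0884
grasp_force: 0.0
t 9.325 tcp [0.5575 0.1431 0.3322] j [ 0.05  0.39  1.21  0.    1.54 -0.13] F [-0.4 -0.1  0.2] w 0.0884074624995068 0.0
shift [0.0095 0.003  0.1027]
turn [-0.0006 -0.0001 -0.0013] shift after turn [0.0095 0.003  0.1027]
   1984 (array([544.4, 229.7], dtype=float32), [28.4, 24.7], 99.04) z 0.2596 px [322. 115.]
   1469 (array([556.7, 156.2], dtype=float32), [27.3, 25.0], 100.41) z 0.2594 px [321. 247.]
```

View pics/wrist1.png

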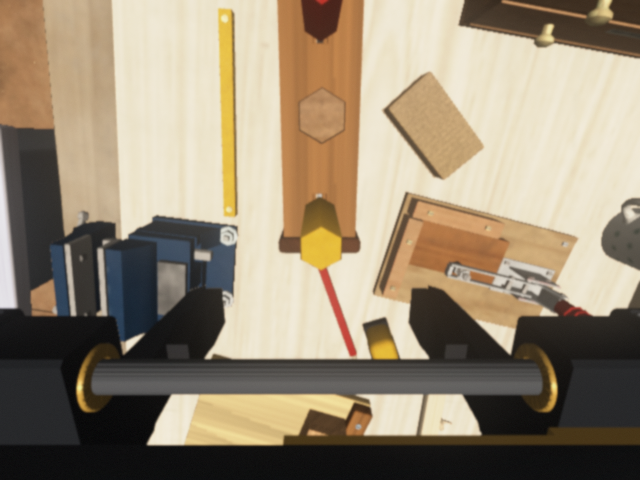

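The wrist view shows the yellow hexagonal butt at (321,247). Its flats face left and right, which is the jaw closing line, so the grasp is lined up.

```bash
python3 -m inch '[[0.0105,0.0024,0,0,0,0],[0,0,0.02,0,0,0],[0,0,0.03,0,0,0],[0,0,0.028,0,0,0],[0,0,0.015,0,0,0],[0,0,0.0095,0,0,0]]'
python3 -m inch '[[0,0,0,0,0,0],[0,0,0,0,0,0],[0,0,0,0,0,0],[0,0,0,0,0,0],[0,0,0,0,0,0],[0,0,0,0,0,0]]' 0.045
python3 -m inch '[[0,0,0,0,0,0],[0,0,0,0,0,0],[0,0,0,0,0,0],[0,0,0,0,0,0]]' 0.015 15
```

```text
time: 10.12
tcp_pos: [0.5583, 0.1539, 0.2299]
ee_rot: [0.0, 0.643, 0.766, 0.0]
contact_force: [0.3, 0.1, 1.2]
gripper_width: 0.0879
grasp_force: 0.0
time: 10.88
tcp_pos: [0.5582, 0.1536, 0.2303]
ee_rot: [0.0, 0.643, 0.766, 0.0]
contact_force: [0.7, -1.1, -0.0]
gripper_width: 0.0449
grasp_force: 0.0
time: 11.38
tcp_pos: [0.5582, 0.1536, 0.2302]
ee_rot: [-0.0, 0.643, 0.766, -0.0]
contact_force: [-0.4, 0.2, 0.0]
gripper_width: 0.025
grasp_force: 15.0
```

```bash
python3 -m inch '[[0,0,0,0,0,0],[0,0,0,0,0,0],[0,0,-0.008,0,0,0],[0,0,-0.02,0,0,0],[0,0,-0.025,0,0,0],[0,0,-0.03,0,0,0],[0,0,-0.03,0,0,0],[0,0,-0.03,0,0,0],[0,0,-0.015,0,0,0],[0,0,-0.007,0,0,0]]' 0.015 50
python3 - <<'E'
from h import *
from cell import manip
for n in ("top","side"):
    s=manip.snapshot(n);W=cloud(s);np.savez(n+"2.npz",**s);print(n);comps(W,box(W,(.4,.75),(-.4,-.1),(.053,.061)),80);comps(W,box(W,(.4,.75),(-.4,-.1),(.033,.041)),200)
cv2.imwrite("pics/side2.png",s["frame"])
E
```

```text
time: 12.62
tcp_pos: [0.5582, 0.1536, 0.3955]
ee_rot: [0.0, 0.643, 0.766, 0.0]
contact_force: [0.1, 0.1, -1.9]
gripper_width: 0.0247
grasp_force: 50.0
top
   965 (array([ 626.1, -233.2], dtype=float32), [60.7, 78.3], 80.87) z 0.057 px [437. 207.]
   984 (array([ 608.8, -333.9], dtype=float32), [61.0, 80.1], 80.66) z 0.0571 px [485. 214.]
   1044 (array([ 666.1, -274.4], dtype=float32), [29.2, 219.7], 81.58) z 0.0371 px [451. 190.]
side
   952 (array([ 628. , -232.5], dtype=float32), [59.9, 83.0], 80.33) z 0.0572 px [349. 364.]
   1284 (array([ 610.6, -332.7], dtype=float32), [60.0, 81.1], 80.33) z 0.0571 px [340. 404.]
   1470 (array([ 666.4, -273.6], dtype=float32), [30.1, 221.9], 80.24) z 0.0371 px [369. 394.]
```

View pics/side2.png

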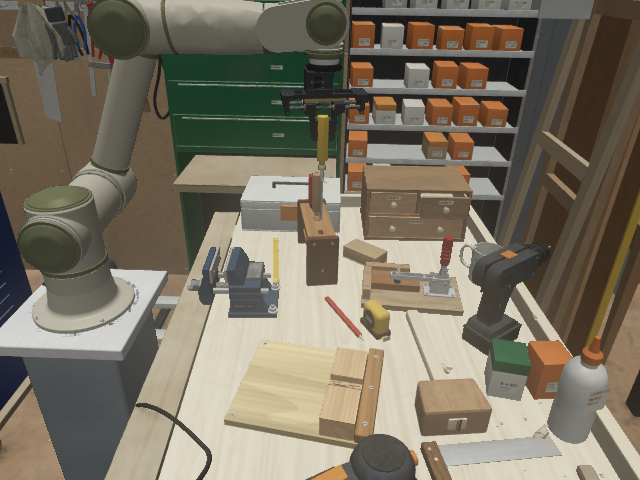

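The side view shows the block flush against the stop (350,390) and the chisel drawn clear of the rack (322,140), with the other two tools still hanging.

```bash
python3 -m inch '[[-0.02,-0.008,0,0,0,0],[-0.04,-0.017,0,0,0,0],[-0.046,-0.02,0,0,0,0],[-0.046,-0.02,0,0,0,0],[-0.046,-0.02,0,0,0,0],[-0.046,-0.02,0,0,0,0],[-0.046,-0.02,0,0,0,0],[-0.046,-0.02,0,0,0,0],[-0.036,-0.015,0,0,0,0],[-0.015,-0.007,0,0,0,0]]'
cat >> h.py <<'E'
def fin(L=.2257,ey=0,up=.030,p=45,yaw=-9.7,C=(.6184,-.283)):
    a=np.radians(yaw);t=np.radians(p);ex=np.array([np.cos(a),np.sin(a),0]);k=np.array([0,0,1.])
    x=np.array([-ex[1],ex[0],0]);z=np.cos(t)*ex-np.sin(t)*k;y=np.cross(z,x)
    return np.array([*C,.057+up])-L*z-ey*y,np.stack([x,y,z],1)
E
python3 -c "
from h import *
p,R=fin();print(p);to(p,R);to(p,Rt(80.3))"
```

```text
time: 13.98
tcp_pos: [0.4594, -0.2585, 0.3943]
ee_rot: [-0.001, 0.644, 0.765, -0.0]
contact_force: [-0.4, 0.1, -1.8]
gripper_width: 0.0251
grasp_force: 50.0
[ 0.46108764 -0.25611011  0.246594  ]
t 13.975 tcp [ 0.4594 -0.2585  0.3943] j [-0.73  0.27  1.23 -0.    1.65 -0.91] F [-0.4  0.1 -1.8] w 0.02510712865703969 49.99804984210641
shift [0.0019 0.0023 0.1477]
turn [-0.779  -0.1347  0.3225] shift after turn [ 0.0027 -0.1036  0.1053]
t 13.975 tcp [ 0.4594 -0.2585  0.3943] j [-0.73  0.27  1.23 -0.    1.65 -0.91] F [-0.4  0.1 -1.8] w 0.02510712865703969 49.99804984210641
shift [0.0019 0.0023 0.1477]
turn [-0.0014 -0.001   0.3406] shift after turn [0.0027 0.0013 0.1477]
```

```bash
python3 -m inch '[[0,0,0,0,0,0.06],[0,0,0,0,0,0.12],[0,0,0,0,0,0.12],[0,0,0,0,0,0.04],[0,0,0,0,0,0]]'
python3 -m inch '[[0,0,0,-0.06,0,0],[0,0,0,-0.1,0,0],[0,0,0,-0.11,0,0],[0,0,0,-0.11,0,0],[0,0,0,-0.11,0,0],[0,0,0,-0.11,0,0],[0,0,0,-0.1,0,0],[0,0,0,-0.06,0,0],[0,0,0,-0.025,0,0],[0,0,0,0,0,0]]'
python3 -c "
from h import *
p,R=fin();to(p,R)"
```

```text
time: 14.6
tcp_pos: [0.4605, -0.2561, 0.395]
ee_rot: [-0.0, 0.763, 0.646, -0.0]
contact_force: [0.2, -0.2, -1.4]
gripper_width: 0.0246
grasp_force: 50.0
time: 15.85
tcp_pos: [0.4606, -0.2564, 0.3951]
ee_rot: [0.292, 0.705, 0.597, 0.247]
contact_force: [0.1, -0.2, -0.2]
gripper_width: 0.0245
grasp_force: 50.0
t 15.85 tcp [ 0.4606 -0.2564  0.3951] j [-0.96 -0.06  1.75  0.66  0.95 -1.04] F [ 0.1 -0.2 -0.2] w 0.02452137409091504 49.997917525743105
shift [ 0.0004 -0.1046  0.1055]
turn [-0.0012 -0.0024  0.0027] shift after turn [ 0.0003 -0.1047  0.1053]
```

```bash
python3 -m inch '[[0,-0.01,0.01,0,0,0],[0,-0.02,0.02,0,0,0],[0,-0.02,0.02,0,0,0],[0,-0.018,0.018,0,0,0],[0,-0.01,0.01,0,0,0],[0,-0.004,0.005,0,0,0],[0,0,0,0,0,0]]'
python3 - <<'E'
from h import *
from cell import manip
p,R=fin();to(p,R)
for n in ("top","side"):
    s=manip.snapshot(n);np.savez(n+"3.npz",**s)
    f=s["frame"]
    # predicted edge pixel
    st=manip.sense();q=Ro.from_quat(np.roll(st["ee_rot"],-1));e=st["tcp_pos"]+q.apply([0,0,.2257])
    c=s["R"]@e+s["t"];u=(s["K"]@c)[:2]/c[2];print(n,"edge",e.round(4),"px",u.round(1))
    u0,v0=int(u[0])-70,int(u[1])-70
    cr=cv2.resize(f[v0:v0+120,u0:u0+140],None,fx=5,fy=5,interpolation=cv2.INTER_CUBIC);print(u0,v0);cv2.imwrite(f"pics/{n}3.png",cr)
E
```

```text
time: 16.73
tcp_pos: [0.4615, -0.2565, 0.2782]
ee_rot: [0.292, 0.705, 0.597, 0.247]
contact_force: [-0.8, -0.2, -1.3]
gripper_width: 0.0246
grasp_force: 50.0
t 16.725 tcp [ 0.4615 -0.2565  0.2782] j [-0.95  0.05  1.96  0.86  0.72 -1.34] F [-0.8 -0.2 -1.3] w 0.024604763663568566 49.997962208763056
shift [ 0.0003 -0.0227  0.0221]
turn [-0.001  -0.0028  0.0023] shift after turn [ 0.0003 -0.0227  0.022 ]
top edge [ 0.6189 -0.283   0.1191] px [471.1 204. ]
401 133
side edge [ 0.619  -0.2831  0.1194] px [346.4 355.6]
276 285
```

View pics/top3.png

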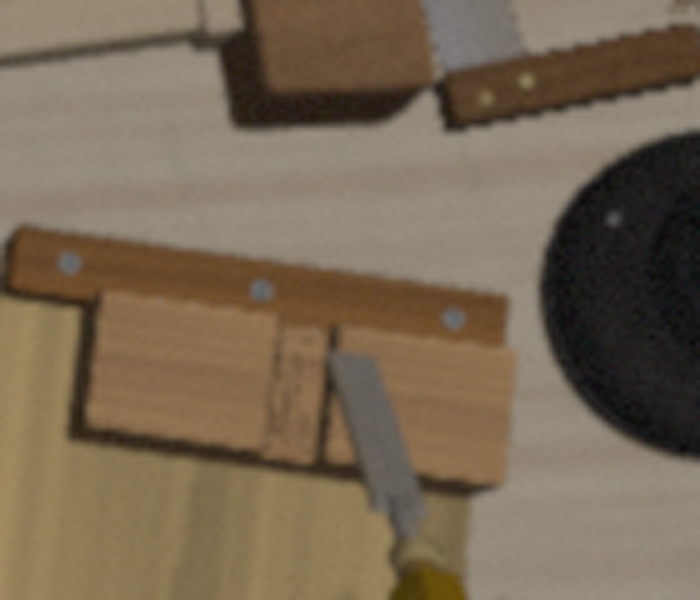

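View pics/side3.png

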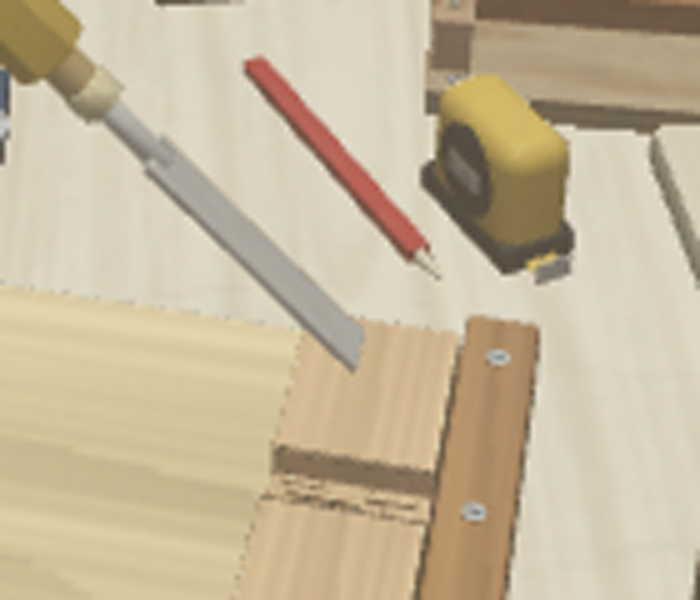

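Crops: in the top view the edge is at about (355,353) and in the side view at about (358,347). Both match the predictions of (350,355) and (352,353). Next I'll check the blade's direction and the groove centre numerically.

Run:
```python
from h import *
from cell import manip
st=manip.sense();q=Ro.from_quat(np.roll(st["ee_rot"],-1))
for n in ("top","side"):
    s=dict(np.load(n+"3.npz"));W=cloud(s);pr=lambda e:((s["K"]@(s["R"]@np.array(e)+s["t"]))[:2]/(s["R"]@np.array(e)+s["t"])[2]).round(1)
    print(n,"C px",pr([.6184,-.283,.057]))
    T=(W-st["tcp_pos"])@q.as_matrix()   # tool frame
    m=(T[...,2]>.14)&(T[...,2]<.24)&(abs(T[...,0])<.025)&(abs(T[...,1])<.03)&(W[...,2]>.08)
    m=cv2.erode(m.astype(np.uint8),np.ones((2,2)))>0
    P=T[m];c=P.mean(0);U,S,V=np.linalg.svd(P-c,full_matrices=False)
    print(len(P),"mean",c.round(4),"axis",V[0].round(3),"normal",V[2].round(3),"zmax",P[:,2].max(),"x",np.percentile(P[:,0],[1,50,99]).round(4),"y tip",np.median(P[P[:,2]>.2][:,1]))
    H=(W-st["tcp_pos"])@q.as_matrix();m=(H[...,2]>.02)&(H[...,2]<.095)&(abs(H[...,0])<.02)&(abs(H[...,1])<.02);P=H[m];print("handle",len(P),P.mean(0) if len(P) else 0)
    print("block");comps(W,box(W,(.4,.75),(-.4,-.1),(.053,.061)),80)
```

```text
top C px [461. 210.]
217 mean [0.0003 0.0007 0.1796] axis [-0.     0.004 -1.   ] normal [ 0.023 -1.    -0.004] zmax 0.22256399671341587 x [-0.0088  0.0002  0.0096] y tip 0.0006815101727454882
handle 348 [0.00636938 0.00718926 0.05468552]
block
   986 (array([ 625.8, -233.2], dtype=float32), [60.4, 78.7], 80.43) z 0.0571 px [437. 207.]
   687 (array([ 608.6, -334.1], dtype=float32), [60.2, 78.8], 80.86) z 0.057 px [490. 213.]
side C px [344.6 382.1]
302 mean [-0.0002  0.0022  0.1837] axis [-0.002  0.     1.   ] normal [-0.007 -1.     0.   ] zmax 0.22647832351247485 x [-0.0092 -0.0012  0.0102] y tip 0.0021366803143914297
handle 667 [-0.00543904  0.00478431  0.05306259]
block
   861 (array([ 627.9, -231.8], dtype=float32), [60.0, 81.6], 80.18) z 0.0572 px [350. 365.]
   1286 (array([ 610.7, -332.3], dtype=float32), [60.4, 81.0], 80.05) z 0.0571 px [340. 404.]
```

```bash
python3 -m inch '[[0,-0.005,0.005,0,0,0],[0,-0.008,0.008,0,0,0],[0,-0.006,0.006,0,0,0],[0,-0.003,0.003,0,0,0],[0,0,0,0,0,0],[0,0,0,0,0,0],[0,0,0,0,0,0],[0,0,0,0,0,0]]'
python3 - <<'E'
from h import *
from cell import manip
p,R=fin();to(p,R)
for n in ("top","side"):
    s=manip.snapshot(n);f=s["frame"];cv2.imwrite(f"pics/{n}4.png",f)
E
```

```text
time: 17.82
tcp_pos: [0.4614, -0.2566, 0.2476]
ee_rot: [0.292, 0.705, 0.597, 0.247]
contact_force: [0.1, 0.8, -1.9]
gripper_width: 0.0251
grasp_force: 50.0
t 17.825 tcp [ 0.4614 -0.2566  0.2476] j [-0.95  0.09  2.    0.95  0.67 -1.45] F [ 0.1  0.8 -1.9] w 0.025149202170132372 49.997936674299126
shift [ 0.0004 -0.001   0.0004]
turn [-0.0002 -0.0022  0.0025] shift after turn [ 0.0004 -0.001   0.0004]
```

View pics/side4.png

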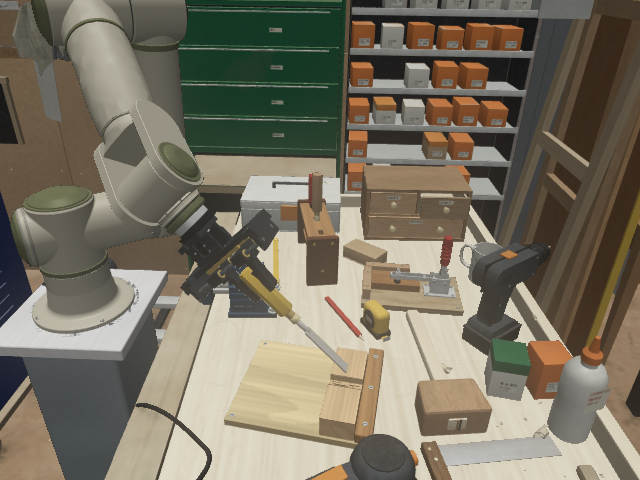

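The chisel is held at 45° with its edge at (346,370), over the groove. The block is flush to the stop and everything else is where it was, so I'm handing in.

```bash
python3 -c "
from cell import manip
print(manip.close_job())"
```

```text
the job is handed in; nothing more can be done
None
```

The job is handed in at about 18 s: the block is flat against the stop, and the yellow chisel is held still at 45° with its edge centred about 3 cm above the groove; the cameras showed nothing else moved.

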